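# Clear the inspection plate, then hold the raking light on it

### The arm

A 6-joint arm with a two-finger parallel gripper is mounted at the origin on the work surface. World frame = base frame: x ahead of the robot, y to its left, z up, the work surface at z = 0. Lengths are in mm, angles in rad, forces in N, time in s.
With the tool pointing down it reaches from about 400 to 925 mm from the base axis. Payload 12.5 kg.
Tool frame: the origin (TCP) lies at the very end of the fingers, on their centre line; the grasp point (between the pads) lies env.hold_point_z behind it (env.hold_point_z is the distance from the TCP to the grasp point, in mm); y points along the fingers, z is the direction in which the jaws open and shut, and the axes are right-handed (so a half turn about y gives the same grasp; the last joint's range is limited). The gripper opens to 95 mm and grips with 3 to 60 N. Pads are 20 mm wide; open, the fingers measure 119 mm over their backs; the gripper's body (75 mm by 180 mm) begins 59 mm behind the grasp point.
Start: joints at [1.072, 0.491, 1.559, -0, 1.092, -0.106], TCP at [239.222, 577.429, 177.461] pointing down, gripper open.
Joint ranges: [-3.1, 3.1], [-0.84, 2.19], [0.05, 2.79], [-1.13, 4.28], [0.06, 2.93], [-2.69, 2.69]. Speed limits (rad/s): [2.22, 2.22, 2.79, 3.14, 3.14, 3.14].

### API

Orientations are given as [roll, pitch, yaw] about the fixed x, y, z axes, in that order (R = Rz(yaw) Ry(pitch) Rx(roll)).
In Python, from cell import env gives the robot as it stands.
- The arm moves only by the shell command python3 -m inch 'ROWS'. ROWS is JSON, one flat list of numbers, 7 for each row, row after row: the shift along the tool's x, y, z in m, then the turn, a rotation vector about the tool's x, y, z in degrees, then the closure, from -1 (fully open) to 1 (shut). In form: [tx, ty, tz, ax, ay, az, hand, tx, ty, tz, ax, ay, az, hand, ...]. A call has 1 to 10 rows; each row shifts and turns the commanded pose from where the row before left it, along the tool's axes as they then stand; what a row does not reach is not made up. A row lasts 1/10 s, in which the tool goes at most 50 mm and 8.59 degrees, less where a joint would pass 70% of its speed; a pose out of reach is approached as far as the arm can. A call is refused whole if a number of a shift passes 0.05 or a number of a turn 8.59, either way. A call with a gripper value outside its range is refused whole. The fingers move at their own pace and stop on an object; the grip force is fixed at half the most. Time passes only in rows, so rows that do not move let the fingers close. It gives the time, the measured TCP pose, the force and the opening at its end, in the units of the state.
- env.state(): the state, without advancing time (a new reading comes with each control period).
- env.read_camera(name): name is "scene" or "top"; returns a dict with "pixels" (400x640x3 uint8, blue, green, red), "depth" (400x640 float32, mm along the optical axis (not along the pixel's ray), 0 where there is no reading), "mtx" (3x3 intrinsics, pixels), "R" (3x3) and "t" (3): a world point X has camera coordinates R X + t. Camera axes: x right, y down, z forward; pixel columns grow to the right and rows downward; lengths in mm; the calibration is good to about 2 mm. A picture is of the moment at which its call begins.
- env.job_done(): hands the job in, once; it reports no verdict.
The state is a dict: "t": time; "joints": joint angles; "qvel": joint speeds; "tau": joint torques, N m; "eef_pos": TCP position; "tcp_rot": TCP orientation; "ft_force": force on the tool from outside, world axes, zero at the start; "moment": the same for the moment, N m; "opening": opening from 0.0 (shut) to 1.0 (fully open).
Only numpy, scipy, OpenCV 4.12 (cv2) and the standard library are available. Lean on these libraries where they do the work, as an engineer would, in place of code of your own. Each camera call takes 0.05 s, during which the arm holds its last target.

### The job

Use the red-and-white scraper block to push the four brass chips off the dark inspection plate into the blue tray beside it, without touching the chips with the gripper, and set the scraper back down on the bench. Then draw the green inspection lamp up out of its holder, tip it to lean about 45 degrees, and hold it up with its lens about 10 cm from the white ring on the plate and its beam aimed at the ring. Finish while still holding the lamp there, touching nothing else with it, and leave the jar, the bottle and the weight alone.

Things in the scene. Friction and masses are not known exactly. Their poses are not given: they have to be found in the camera images.
- plate_mark (a point): Centre of the white ring (30 mm across) on top of the dark steel inspection plate, which is fixed, 150 mm along this frame's x, 200 mm along its y and 30 mm high; this point lies on the top face, 30 mm above the bench. z is up. The tray adjoins the plate's -y edge (100 mm from the ring), the robot's right.
- tray_floor (a point): Centre of the floor of the blue chip tray, 4 mm above the bench, fixed to the plate: 138.5 mm from the ring along the plate's -y. Same axes as plate_mark. Open on top, outside 150 mm along x, 76 mm along y, 4 mm walls, rim 20 mm above the bench, so 10 mm lower than the plate's top.
- scraper_center (a point): Centre of the loose scraper block (about 0.12 kg), which starts standing on the bench: 110 mm long (its x), 22 mm thick (its y), 60 mm high (its z, up); this point is 30 mm above its foot. The lower 24 mm is a white plastic blade 110 mm long; the upper 36 mm is a red grip 80 mm long, flush with the blade on both 22 mm-apart faces. Grip it from above across the 22 mm. At the start it stands to the left of the plate, its long side roughly along x.
- lamp_center (a point): Centre of the loose inspection lamp, a straight round rod 26 mm in diameter and 150 mm long (about 0.11 kg) with green body; at the start it stands upright in the holder. Its z axis runs along the rod from the lens (aluminium end, 75 mm below this point at the start) to the white tail cap (75 mm above). The lamp shines out of the lens along -z. Its lower 62 mm are in the holder; the rest is free to grip.
- lamp_lens (a point): Centre of the lamp's lens face, 75 mm from lamp_center; same axes as lamp_center (z points back to the tail, the beam goes along -z). At the start it rests 12 mm above the bench on the holder's floor.
- holder_mouth (a point): Centre of the round mouth of the fixed lamp holder, 74 mm above the bench: an upright grey tube 42 mm outside, 30 mm inside, 62 mm deep, on a 70 x 70 x 12 mm foot; it stands to the right of the tray. The lamp's tail is 88 mm above the mouth at the start.
- chip1: A loose brass chip, origin at the middle of its underside, 16 x 12 x 8 mm (x, y, z), about 13 g, which starts lying flat on the plate within 60 mm of the ring. The four chips start spread within 34 mm of the ring along the plate's x and 50 mm along its y.
- chip2: A loose brass chip, origin at the middle of its underside, 16 x 12 x 8 mm (x, y, z), about 13 g, which starts lying flat on the plate within 60 mm of the ring. The four chips start spread within 34 mm of the ring along the plate's x and 50 mm along its y.
- chip3: A loose brass chip, origin at the middle of its underside, 16 x 12 x 8 mm (x, y, z), about 13 g, which starts lying flat on the plate within 60 mm of the ring. The four chips start spread within 34 mm of the ring along the plate's x and 50 mm along its y.
- chip4: A loose brass chip, origin at the middle of its underside, 16 x 12 x 8 mm (x, y, z), about 13 g, which starts lying flat on the plate within 60 mm of the ring. The four chips start spread within 34 mm of the ring along the plate's x and 50 mm along its y.
- jar: Amber jar with steel cap, 60 mm across, 80 mm high, origin at the middle of its underside; a bystander.
- bottle: White bottle with blue cap, 50 mm across, 130 mm high, origin at the middle of its underside; a bystander.
- weight: Steel knobbed weight, 52 mm across, 54 mm high, origin at the middle of its underside; a bystander.
- scraper: The scraper block as a whole; origin at the middle of its foot, axes as scraper_center.
- lamp: The lamp as a whole; origin at the lens, axes as lamp_center.
- holder: The fixed lamp holder; origin at the middle of its underside on the bench.
- station: The fixed plate with its tray; origin under the ring, at bench height, axes as plate_mark.
There are look-alikes about, which are no part of the job. Of the things that look like the lamp, the largest one is meant.

How it is judged:
By the outcome, as a careful person would: the job done as asked, in the order asked, and still so for the second after the job is handed in, while the arm keeps its last pose, push and grip.
It also fails if it takes over 61 s, if anything falls off the work surface, if the arm or the gripper's body presses on something with over 40 N, if the wrist force passes 120 N, or if a joint passes its speed limit or range.

## Working session

There is one attempt and no reset: what is moved stays moved. The work goes in short steps, Python scripts to look and compute and a shell command to move; the robot and the scene stay as the last step left them, time stands still between calls to the robot, and variables do not carry over. Pictures are saved under pics/ and viewed, and the job is handed in when it is done.

```bash
ls -la; mkdir -p pics
python3 - <<'E'
from cell import env
import cv2
print(env.state(), env.hold_point_z)
for n in("scene","top"):
    c=env.read_camera(n); cv2.imwrite(f"pics/{n}0.png",c["pixels"]); print(n,c["mtx"],c["R"],c["t"])
    import numpy as np
    np.savez(f"pics/{n}0.npz",**c)
E
```

```text
total 12
drwxr-xr-x  3 agent agent 4096 Dec  7 15:51 .
drwxr-xr-x 23 root  root  4096 Dec  7 15:51 ..
drwxr-xr-x  2 agent agent 4096 Dec  7 15:51 pics
{'t': 0.0, 'joints': array([ 1.07239898e+00,  4.91554455e-01,  1.55947381e+00, -2.39273133e-05,
        1.09166032e+00, -1.05567959e-01]), 'qvel': array([ 0.00014154,  0.00066807, -0.00151675,  0.0013304 ,  0.00155592,
       -0.00095519]), 'tau': array([-4.15006056e-03, -6.12647367e+01, -2.58163083e+01,  6.91078696e-02,
        4.83245426e-02, -1.12760908e-04]), 'eef_pos': array([239.08115126, 577.15409659, 176.85654457]), 'tcp_rot': array([-1.57188839e+00,  9.43773104e-05, -3.92818400e-01]), 'ft_force': array([-1.00463557, -0.27052627,  0.46218713]), 'moment': array([-0.00453738,  0.03950499, -0.02403132]), 'opening': 1.0025338213931363} 18.8
scene [[462.59518454   0.         330.21913274]
 [  0.         462.59518454 195.03572026]
 [  0.           0.           1.        ]] [[ 0.74791387  0.66375429 -0.00742169]
 [ 0.33615572 -0.38837165 -0.85800163]
 [-0.57238464  0.63921647 -0.51359335]] [-476.91645034 -119.05473598 1642.67300966]
top [[440.49686222   0.         318.83284292]
 [  0.         440.49686222 203.0643019 ]
 [  0.           0.           1.        ]] [[ 0.02440527 -0.9995008   0.02006308]
 [-0.99543041 -0.02614938 -0.09183959]
 [ 0.09231838 -0.01773003 -0.99557168]] [   3.88238957  615.95321427 1210.18190661]
```

View pics/scene0.png

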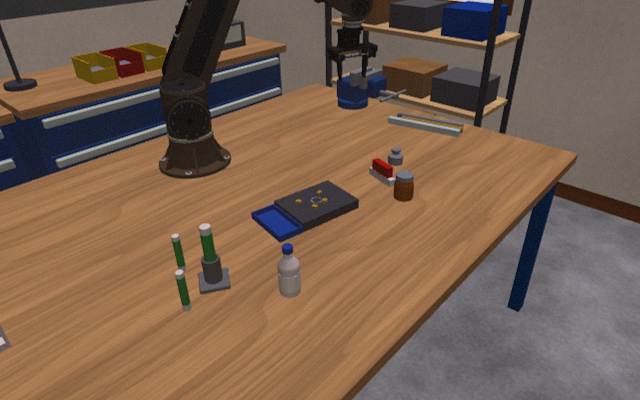

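View pics/top0.png

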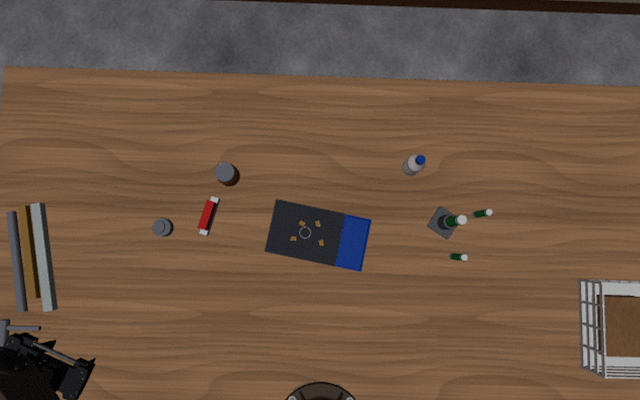

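The top view shows the ring at about (305,233), the tray at (353,243) and the scraper at (208,216), which stands between the jar (226,174) and the weight (162,228). The holder with the big lamp is at about (445,222), the two smaller look-alikes are at (483,212) and (459,258), and the bottle is at (413,165). Next I'll measure positions.

```bash
cat > h.py <<'E'
import numpy as np, cv2
def load(n): return dict(np.load(f"pics/{n}.npz"))
def ray(c,u,v,z):
    d=c["R"].T@np.linalg.solve(c["mtx"],[u,v,1.0]); o=-c["R"].T@c["t"]
    return o+d*(z-o[2])/d[2]
def proj(c,X):
    p=c["mtx"]@(c["R"]@np.asarray(X,float)+c["t"]); return p[:2]/p[2]
def cloud(c):
    v,u=np.mgrid[0:400,0:640]; d=c["depth"]
    P=np.stack([u,v,np.ones_like(u)],-1)@np.linalg.inv(c["mtx"]).T*d[...,None]
    return (P-c["t"])@c["R"]
E
python3 - <<'E'
from h import *
for n in("top0","scene0"):
    c=load(n); s=6 if n=="top0" else 5
    if n=="top0": crops={"plate":(255,190,125,90),"scr":(140,150,110,95),"lamp":(390,140,120,130)}
    else: crops={"plate":(240,170,130,75),"scr":(355,140,70,65),"lamp":(155,215,155,100)}
    for k,(x,y,w,h) in crops.items():
        im=cv2.resize(c["pixels"][y:y+h,x:x+w],None,fx=min(800//w,600//h),fy=min(800//w,600//h),interpolation=cv2.INTER_NEAREST)
        im=np.clip(im.astype(float)*1.6,0,255).astype(np.uint8)
        cv2.imwrite(f"pics/{n}_{k}.png",im)
E
python3 - <<'E'
from h import *
c=load("top0"); px=c["pixels"].astype(int); b,g,r=px[...,0],px[...,1],px[...,2]
def comps(m,roi,mina=4):
    x,y,w,h=roi; mm=np.zeros(m.shape,np.uint8); mm[y:y+h,x:x+w]=m[y:y+h,x:x+w]
    n,l,st,ce=cv2.connectedComponentsWithStats(mm)
    return [(st[i,4],ce[i],(l==i)) for i in range(1,n) if st[i,4]>=mina]
def rect(m):
    k=max(cv2.findContours(m.astype(np.uint8),cv2.RETR_EXTERNAL,cv2.CHAIN_APPROX_NONE)[0],key=cv2.contourArea); return k
red=comps((r>100)&(g<60)&(b<60),(180,180,60,70))
for a,ce,m in red:
    k=rect(m); rr=cv2.minAreaRect(k); print("red",a,ce,rr)
    bp=cv2.boxPoints(rr); print([ray(c,*p,60).round(1)[:2] for p in bp], ray(c,*rr[0],60).round(1))
blue=comps((b>70)&(r<50)&(g<60)&(b>g+35),(320,200,70,80),50)
for a,ce,m in blue:
    rr=cv2.minAreaRect(rect(m)); print("blue",a,rr,ray(c,*rr[0],20).round(1),[ray(c,*p,20).round(1)[:2] for p in cv2.boxPoints(rr)])
dark=comps((r<75)&(g<75)&(b<75),(255,190,125,90),200)
for a,ce,m in dark:
    rr=cv2.minAreaRect(rect(m)); print("dark",a,rr,ray(c,*rr[0],30).round(1),[ray(c,*p,30).round(1)[:2] for p in cv2.boxPoints(rr)])
chips=comps((r>100)&(b<80)&(r-b>50),(272,206,65,55),3)
for a,ce,m in chips: print("chip",a,ce,ray(c,*ce,38).round(1))
ring=comps((r>110)&(b>110),(290,218,30,30),2)
mm=np.any([m for _,_,m in ring],0) if ring else None
if mm is not None:
    v,u=np.nonzero(mm); e=cv2.fitEllipse(np.stack([u,v],-1).astype(np.float32)); print("ring",len(u),e,ray(c,*e[0],30))
P=cloud(c)
for nm,roi,z0,z1 in(("jar",(212,160,30,28),74,90),("weight",(148,214,30,30),20,60),("bottle",(400,150,35,35),60,140),("lamp",(425,200,50,40),130,175),("holder",(425,200,50,40),5,20),("mouth",(425,200,50,40),66,80),("scr",(190,190,35,50),52,66),("small1",(470,200,30,20),20,200),("small2",(447,248,25,20),20,200)):
    x,y,w,h=roi; Q=P[y:y+h,x:x+w].reshape(-1,3); Q=Q[(Q[:,2]>z0)&(Q[:,2]<z1)]
    print(nm,len(Q),Q.mean(0).round(1),Q.min(0).round(1),Q.max(0).round(1))
E
```

```text
red 223 [205.34977578 214.14798206] ((205.10003662109375, 214.20001220703125), (7.905693531036377, 28.776723861694336), 18.43494987487793)
[array([540. , 349.2]), array([614.9, 328.3]), array([608.6, 307.6]), array([533.7, 328.7])] [574.2 328.5  60. ]
blue 1397 ((352.64483642578125, 242.36805725097656), (26.704607009887695, 52.48737335205078), 11.633633613586426) [508.  -78.4  20. ] [array([442.6, -28.1]), array([587.4, -55. ]), array([ 574.1, -129.3]), array([ 429.4, -101.6])]
dark 3652 ((304.6640930175781, 232.178955078125), (71.47596740722656, 53.583457946777344), 11.944175720214844) [532.9  57.   30. ] [array([478.1, 167.9]), array([624.9, 142.1]), array([588.4, -55.1]), array([442., -27.])]
chip 4 [272.25 206.75] [601.1 149.   38. ]
chip 35 [326.82857143 207.31428571] [603.4  -2.9  38. ]
chip 19 [301.36842105 222.94736842] [558.1  66.8  38. ]
chip 20 [317.35 223.45] [557.8  22.4  38. ]
chip 16 [293.125 238.125] [515.5  88.4  38. ]
chip 21 [320.85714286 242.61904762] [505.   11.4  38. ]
chip 125 [282.92  258.056] [460.2 114.8  38. ]
jar 294 [688.3 278.6  79.3] [663.8 253.9  74.2] [713.8 304.   85.6]
weight 282 [536.1 451.5  40.8] [512.3 430.7  20.4] [562.6 479.1  59.6]
bottle 286 [ 723.6 -235.8   96.3] [ 703.  -263.8   60.3] [ 749.4 -216.1  135.2]
lamp 119 [ 570.2 -334.9  154.6] [ 558.2 -350.2  131.4] [ 583.1 -325.1  165.1]
holder 348 [ 568.9 -330.7   10.9] [ 524.9 -428.1    5. ] [ 630.6 -290.7   20. ]
mouth 91 [ 569.2 -331.3   72.2] [ 550.3 -352.6   66.1] [ 591.3 -317.3   80. ]
scr 260 [572.6 327.6  58.9] [531.5 307.3  52. ] [613.4 349.2  64.4]
small1 109 [ 595.5 -425.7   75.7] [ 587.3 -437.6   23.9] [ 605.1 -419.5  109.3]
small2 102 [ 475.8 -358.7   77.4] [ 466.3 -370.6   21.4] [ 484.2 -353.3  107.9]
```

View pics/top0_plate.png

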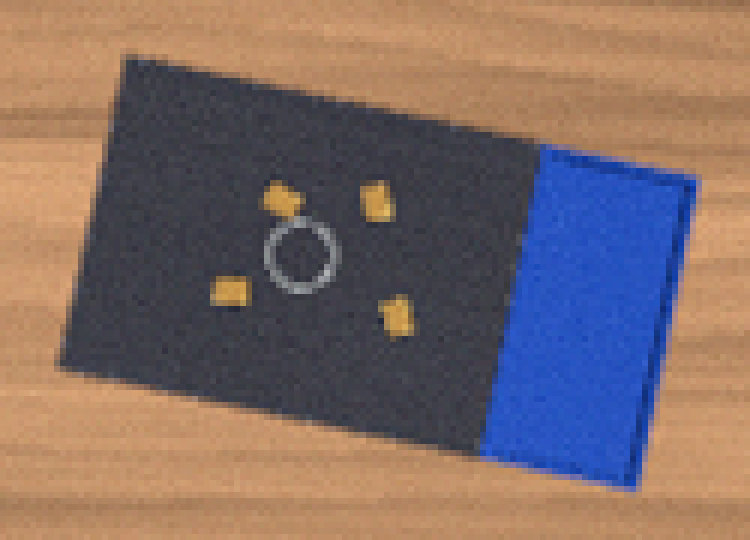

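View pics/top0_lamp.png

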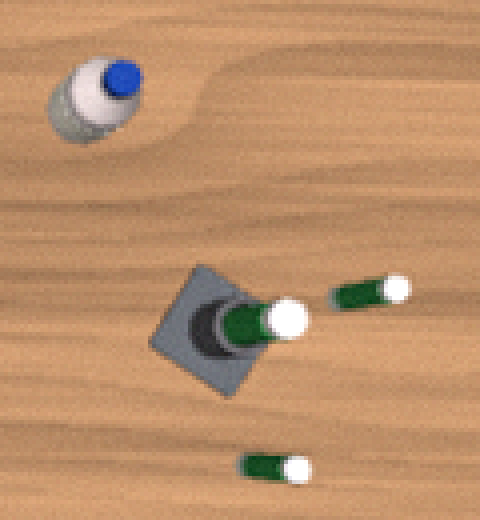

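View pics/scene0_scr.png

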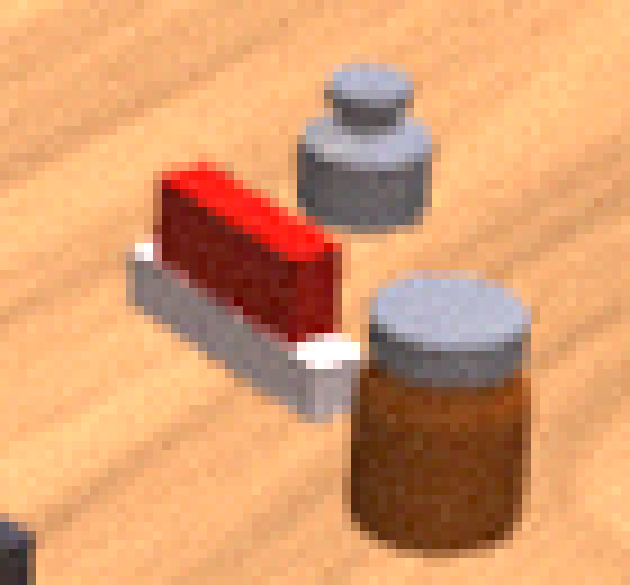

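View pics/scene0_lamp.png

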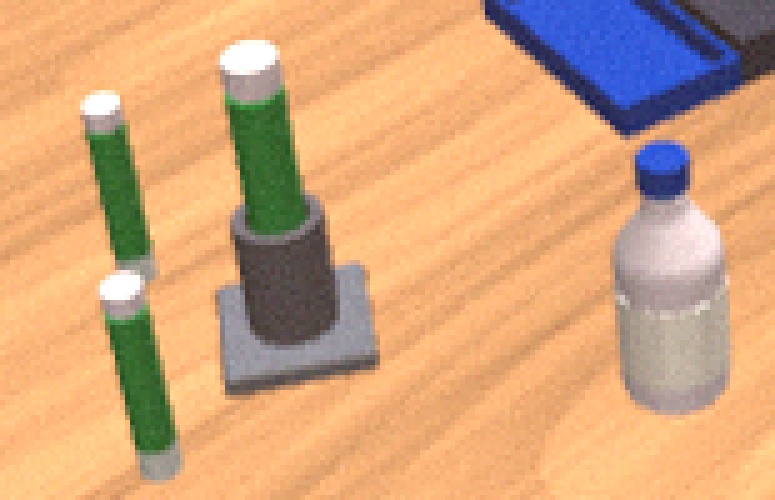

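Run:
```python
from h import *
for n in("top0","scene0"):
    c=load(n); px=c["pixels"].astype(int); b,g,r=px[...,0],px[...,1],px[...,2]
    cu,cv=proj(c,[533,57,30]).round().astype(int)
    v,u=np.mgrid[0:400,0:640]
    m=(abs(u-cu)<11)&(abs(v-cv)<11)&(np.abs(r-b)<30)&(g>85)
    vv,uu=np.nonzero(m); e=cv2.fitEllipse(np.stack([uu,vv],-1).astype(np.float32)); print(n,"ring",len(uu),e,ray(c,*e[0],30).round(1), r[cv,cu])
    # scraper red
    cs,ct=proj(c,[573,328,60]).round().astype(int)
    m=(abs(u-cs)<30)&(abs(v-ct)<30)&(r>(140 if n=="scene0" else 100))&(g<50)&(b<60)
    k=max(cv2.findContours(m.astype(np.uint8),cv2.RETR_EXTERNAL,cv2.CHAIN_APPROX_NONE)[0],key=len)
    W=np.array([ray(c,*p,60)[:2] for p in k[:,0]]).astype(np.float32); rr=cv2.minAreaRect(W); print("red top",rr)
    # lamp tail white
    cs,ct=proj(c,[570,-333,162]).round().astype(int)
    m=(abs(u-cs)<10)&(abs(v-ct)<10)&(r>(150))&(g>150)&(b>150)
    vv,uu=np.nonzero(m); print("tail",len(uu),uu.mean(),vv.mean(),ray(c,uu.mean(),vv.mean(),162).round(1))
c=load("top0"); P=cloud(c)
# plate corner line fits from depth-free mask
px=c["pixels"].astype(int)
m=(px.max(-1)<75)|((px[...,0]>70)&(px[...,2]<50)&(px[...,1]<60))
mm=np.zeros(m.shape,np.uint8); mm[190:280,255:380]=m[190:280,255:380]; mm=cv2.morphologyEx(mm,cv2.MORPH_CLOSE,np.ones((5,5)))
k=max(cv2.findContours(mm,cv2.RETR_EXTERNAL,cv2.CHAIN_APPROX_NONE)[0],key=len)[:,0]
W=np.array([ray(c,*p,30)[:2] for p in k]); 
for a in(-10.0,-11,-10.5,-9.5):
    A=np.radians(a); ex=np.array([np.cos(A),np.sin(A)]); ey=np.array([-ex[1],ex[0]]); L=(W-[533,57])@np.stack([ex,ey],-1)
    s=L[(abs(L[:,1])<80)&(L[:,0]>60)]; t=L[(abs(L[:,1])<80)&(L[:,0]<-60)]; q=L[(abs(L[:,0])<60)&(L[:,1]>80)]
    print(a,[np.polyfit(x,y,1).round(3) for x,y in((s[:,1],s[:,0]),(t[:,1],t[:,0]),(q[:,0],q[:,1]))])
# holder: foot circle/foot polygon
h=(px.max(-1)-px.min(-1)<30)&(px.max(-1)<130)
hm=np.zeros(m.shape,np.uint8); hm[200:245,422:470]=h[200:245,422:470]
k=max(cv2.findContours(hm,cv2.RETR_EXTERNAL,cv2.CHAIN_APPROX_NONE)[0],key=len)
rr=cv2.minAreaRect(k); print("foot",rr,[ray(c,*p,12).round(1)[:2] for p in cv2.boxPoints(rr)],ray(c,*rr[0],12).round(1))
```

```text
top0 ring 15 ((304.4633483886719, 232.2282257080078), (10.91124439239502, 11.364381790161133), 171.0670928955078) [532.8  57.6  30. ] 40
red top ((574.0076293945312, 327.22039794921875), (19.003543853759766, 77.96037292480469), 74.2672348022461)
tail 59 461.59322033898303 219.32203389830508 [ 571.6 -338.1  162. ]
scene0 ring 14 ((316.0721130371094, 199.3975067138672), (6.990445137023926, 10.104880332946777), 94.12275695800781) [533.1  55.6  30. ] 59
red top ((574.6561889648438, 324.466064453125), (18.023822784423828, 75.01144409179688), 74.97185516357422)
tail 52 204.07692307692307 226.07692307692307 [ 574.1 -342.4  162. ]
-10.0 [array([6.0000e-03, 7.3505e+01]), array([ 1.1000e-02, -7.2682e+01]), array([-9.0000e-03,  9.7599e+01])]
-11 [array([-1.2000e-02,  7.3522e+01]), array([-7.0000e-03, -7.2688e+01]), array([8.0000e-03, 9.7618e+01])]
-10.5 [array([-3.0000e-03,  7.3517e+01]), array([ 2.0000e-03, -7.2686e+01]), array([-0. , 97.6])]
-9.5 [array([1.600e-02, 7.354e+01]), array([ 2.0000e-02, -7.2692e+01]), array([-1.800e-02,  9.761e+01])]
foot ((444.89892578125, 222.0618133544922), (27.66594696044922, 26.923946380615234), 32.0053825378418) [array([ 559.2, -287.8]), array([ 625.6, -328.7]), array([ 585.2, -396.1]), array([ 519.2, -354.9])] [ 572.2 -341.9   12. ]
```

Measured poses: ring (533,57), plate yaw −10.5°; scraper centre (574,327), yaw −15.5°; lamp tail about (572,−340). I'll turn 7° and move above the scraper.

```bash
python3 -m inch '[0,0,0,0,-7,0,-1, 0.035,0,-0.0137,0,0,0,-1, 0.0385,0,-0.015,0,0,0,-1, 0.0385,0,-0.015,0,0,0,-1, 0.0385,0,-0.015,0,0,0,-1, 0.0385,0,-0.015,0,0,0,-1, 0.0385,0,-0.015,0,0,0,-1, 0.0385,0,-0.015,0,0,0,-1, 0.0385,0,-0.015,0,0,0,-1, 0.0385,0,-0.015,0,0,0,-1]'
python3 -m inch '[0.0385,0,-0.015,0,0,0,-1, 0.008,0,-0.003,0,0,0,-1, 0,0.02,0,0,0,0,-1, 0,0.03,0,0,0,0,-1, 0,0.02,0,0,0,0,-1, 0,0,0,0,0,0,-1]'
cat > st.py <<'E'
from cell import env
import numpy as np
s=env.state()
for k in("t","joints","eef_pos","tcp_rot","ft_force","opening"): print(k,np.round(s[k],3) if k!="tcp_rot" else np.degrees(s[k]).round(2))
E
python3 st.py
python3 - <<'E'
from cell import env
import cv2,numpy as np
for n in("scene","top"):
    c=env.read_camera(n); np.savez(f"pics/{n}1.npz",**c)
    x,y=(320,110) if n=="scene" else (150,160)
    cv2.imwrite(f"pics/{n}1c.png",cv2.resize(c["pixels"][y:y+110,x:x+120],None,fx=5,fy=5,interpolation=0))
E
```

```text
t: 1.1
eef_pos: [535.1, 355.6, 177.2]
tcp_rot: [-1.571, 0.0, -0.271]
ft_force: [-0.5, 0.8, 0.1]
opening: 1.0
t: 1.7
eef_pos: [572.2, 326.8, 104.5]
tcp_rot: [-1.574, 0.004, -0.27]
ft_force: [0.1, 1.3, 0.5]
opening: 0.999
t 1.7
joints [ 0.419  0.614  1.541  0.     0.992 -0.882]
eef_pos [572.177 326.826 104.543]
tcp_rot [-90.18   0.24 -15.5 ]
ft_force [0.058 1.264 0.45 ]
opening 0.999
```

View pics/scene1c.png

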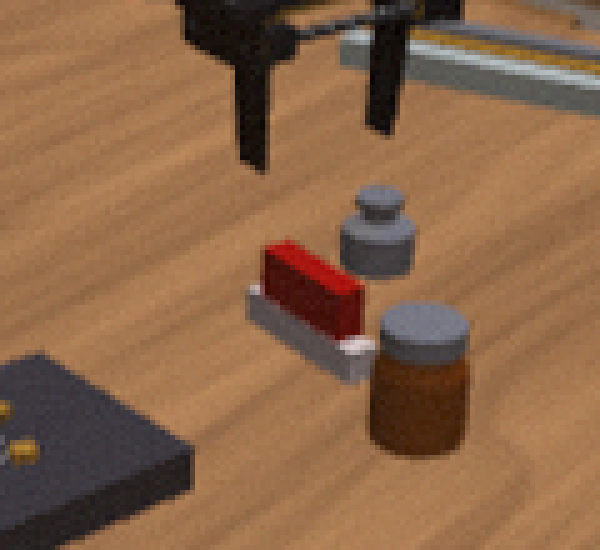

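View pics/top1c.png

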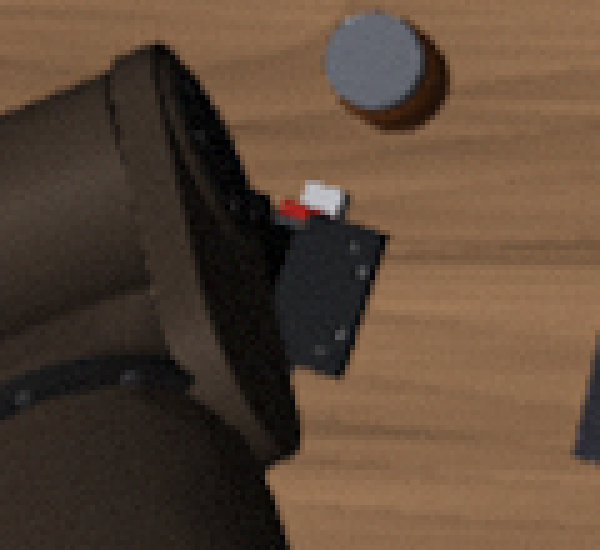

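The gripper straddles the scraper: its fingertips are at about (371,144) and (397,137) in the scene view, either side of the red grip at (383,168). I'll lower it and close.

```bash
python3 -c "
from h import *
c=load('scene1');print(proj(c,[572+.267*50,327+48,104.5]),proj(c,[572-.267*50,327-48,104.5]))"
python3 -m inch '[0.002,0.03,0,0,0,0,-1, 0,0.03,0,0,0,0,-1, 0,0.0155,0,0,0,0,-1, 0,0,0,0,0,0,-1, 0,0,0,0,0,0,1, 0,0,0,0,0,0,1, 0,0,0,0,0,0,1, 0,0,0,0,0,0,1, 0,0,0,0,0,0,1, 0,0,0,0,0,0,1]'; python3 st.py
```

```text
[394.94974122 146.23036619] [370.26612815 153.72302986]
t: 2.8
eef_pos: [576.0, 326.6, 32.2]
tcp_rot: [-1.571, -0.0, -0.271]
ft_force: [-0.2, -0.6, -0.2]
opening: 0.55
t 2.8
joints [ 0.416  0.701  1.591  0.     0.849 -0.884]
eef_pos [575.99  326.635  32.168]
tcp_rot [-8.998e+01 -1.000e-02 -1.550e+01]
ft_force [-0.196 -0.638 -0.204]
opening 0.55
```

```bash
python3 -m inch '[0,0.003,0,0,0,0,1, 0,0,0,0,0,0,1, 0,0,0,0,0,0,1, 0,0,0,0,0,0,1, 0,0,0,0,0,0,1, 0,0,0,0,0,0,1]'; python3 st.py
```

```text
t: 3.4
eef_pos: [575.9, 326.6, 29.0]
tcp_rot: [-1.571, -0.0, -0.271]
ft_force: [0.3, -0.4, -0.8]
opening: 0.046
t 3.4
joints [ 0.416  0.705  1.593  0.     0.843 -0.884]
eef_pos [575.934 326.616  28.958]
tcp_rot [-89.99  -0.   -15.51]
ft_force [ 0.287 -0.383 -0.838]
opening 0.046
```

The opening of 0.046 is too small for a 22 mm grip, so I'll look.

```bash
python3 - <<'E'
from cell import env
import cv2,numpy as np
for n in("scene","top"):
    c=env.read_camera(n); np.savez(f"pics/{n}2.npz",**c)
    x,y=(330,110) if n=="scene" else (150,160)
    cv2.imwrite(f"pics/{n}2c.png",np.clip(cv2.resize(c["pixels"][y:y+100,x:x+120],None,fx=6,fy=6,interpolation=0)*1.5,0,255).astype(np.uint8))
E
python3 st.py
```

```text
t 3.5
joints [ 0.416  0.705  1.593  0.     0.843 -0.884]
eef_pos [575.951 326.614  28.985]
tcp_rot [-89.99  -0.   -15.51]
ft_force [ 0.364  0.599 -0.582]
opening 0.013
```

View pics/scene2c.png

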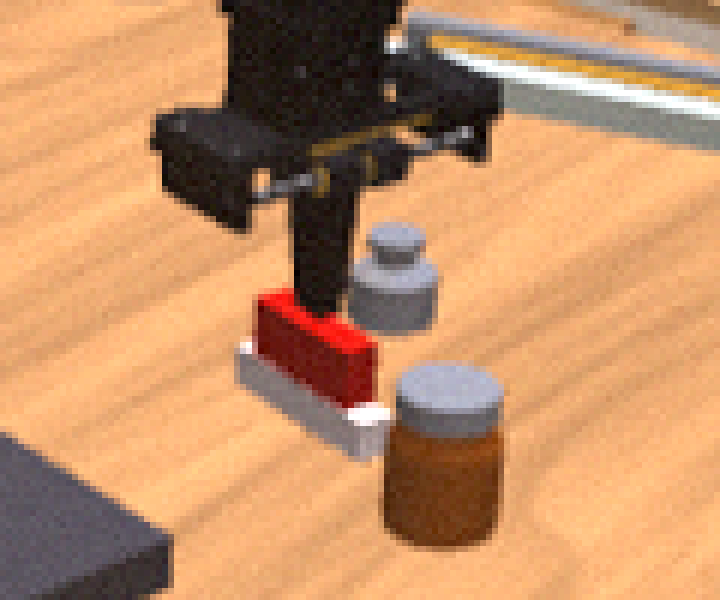

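View pics/top2c.png

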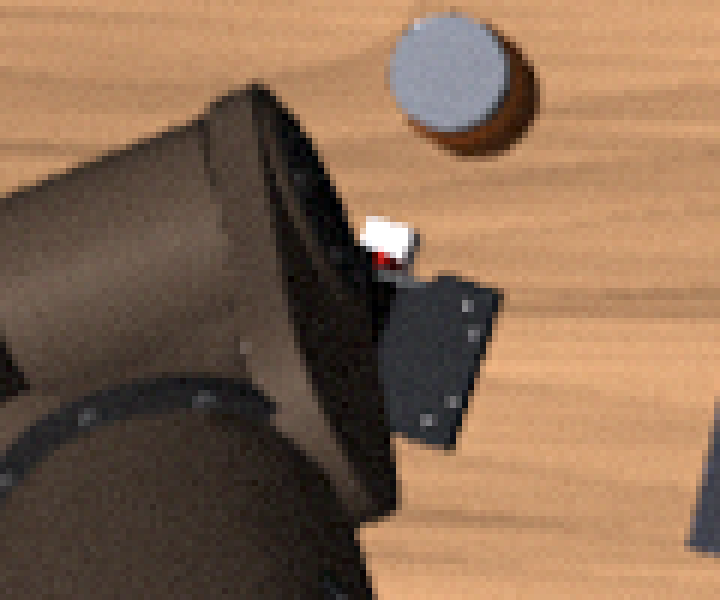

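Run:
```python
from h import *
c=load("scene2"); P=cloud(c)
print(proj(c,[576,326.6,29]),proj(c,[576,326.6,60]))
for v in range(140,170,2): print(v,P[v,382].round(0),c["pixels"][v,382], P[v,378].round(0),P[v,386].round(0))
c=load("top2");P=cloud(c); m=(P[...,2]>55)&(P[...,2]<64)
v,u=np.nonzero(m[185:240,190:240]); Q=P[185:240,190:240][v,u]; print(len(Q),Q.mean(0))
for n in("top2","top0"):
    c=load(n); px=c["pixels"]; cv2.imwrite(f"pics/{n}_w.png",cv2.resize(px[185:240,190:240],None,fx=8,fy=8,interpolation=0))
```

```text
[382.54593861 171.35011642] [383.03334196 162.84453855]
140 [593. 289. 158.] [47 47 53] [571. 299. 148.] [603. 296. 159.]
142 [589. 296. 148.] [15 36 46] [591. 271. 157.] [601. 299. 150.]
144 [582. 306. 135.] [10 14 20] [564. 311. 128.] [586. 322. 131.]
146 [581. 308. 127.] [14 17 24] [410. 528.  -2.] [583. 327. 121.]
148 [579. 312. 118.] [12 13 22] [420. 515.  -2.] [586. 323. 117.]
150 [581. 310. 113.] [17 20 29] [428. 505.  -4.] [586. 324. 110.]
152 [581. 310. 106.] [10 14 22] [441. 487.  -2.] [585. 327. 101.]
154 [577. 317.  95.] [ 4 11 19] [449. 476.  -4.] [587. 325.  96.]
156 [579. 314.  90.] [ 5  9 20] [463. 457.  -0.] [587. 325.  89.]
158 [580. 313.  84.] [ 9 12 17] [473. 444.   0.] [589. 323.  83.]
160 [578. 317.  74.] [ 8 10 14] [549. 335.  58.] [587. 326.  74.]
162 [578. 317.  68.] [ 9 14 65] [560. 321.  60.] [589. 324.  68.]
164 [575. 322.  57.] [  5  12 176] [565. 315.  57.] [588. 326.  60.]
166 [584. 310.  58.] [13 18 70] [561. 321.  45.] [594. 318.  58.]
168 [584. 311.  50.] [12 18 68] [564. 317.  41.] [602. 306.  58.]
4 [606.18823331 309.76460631  57.64898292]
```

The depth image puts the real fingertips near z≈65 while the reported TCP is 29. The reported pose seems to read about 36 mm low along the tool, so vision has to be the reference. I'll open the hand and measure the tips.

```bash
python3 -m inch '[0,0,0,0,0,0,-1, 0,0,0,0,0,0,-1, 0,0,0,0,0,0,-1, 0,0,0,0,0,0,-1, 0,0,0,0,0,0,-1, 0,0,0,0,0,0,-1, 0,0,0,0,0,0,-1]'; python3 -m inch '[0,0.008,0,0,0,0,-1, 0,0,0,0,0,0,-1, 0,0,0,0,0,0,-1]'
python3 - <<'E'
from cell import env
from h import *
s=env.state(); print(s["eef_pos"],s["opening"])
for n in("scene",):
    c=env.read_camera(n); np.savez(f"pics/{n}3.npz",**c)
    x,y=(330,110)
    cv2.imwrite(f"pics/{n}3c.png",np.clip(cv2.resize(c["pixels"][y:y+100,x:x+120],None,fx=6,fy=6,interpolation=0)*1.5,0,255).astype(np.uint8))
    p=s["eef_pos"]; P=cloud(c)
    for d in(-54,54):
        for dz in(0,36): print(d,dz,proj(c,p+[.267*d,.964*d,dz]).round(1))
    Z=P[110:210,330:450].reshape(-1,3); L=Z-p; ex=np.array([.9636,-.2672,0]); ez=np.array([.2672,.9636,0])
    a,b=L@ex,L@ez
    for s0 in(-1,1):
        m=(abs(a)<18)&(s0*b>35)&(s0*b<70)&(Z[:,2]>12)&(Z[:,2]<130); q=Z[m]
        print(s0,m.sum(),np.sort(q[:,2])[:12].round(0),a[m].mean(),b[m].mean())
E
```

```text
t: 4.2
eef_pos: [575.9, 326.6, 29.0]
tcp_rot: [-1.571, 0.0, -0.271]
ft_force: [-0.5, -0.5, 0.2]
opening: 0.548
t: 4.5
eef_pos: [575.7, 326.5, 20.5]
tcp_rot: [-1.571, 0.001, -0.271]
ft_force: [-0.5, 0.0, 0.2]
opening: 0.796
[575.69691533 326.50464307  20.49359848] 0.796499155318582
-54 0 [369.1 178.1]
-54 36 [369.5 168.1]
54 0 [395.1 169.4]
54 36 [395.8 159.6]
-1 109 [57. 58. 58. 58. 58. 59. 59. 62. 62. 63. 63. 65.] 5.43918521912728 -47.354494295613904
1 113 [56. 57. 57. 59. 60. 60. 62. 62. 63. 63. 64. 67.] 4.014270144234775 39.2327362319171
```

View pics/scene3c.png

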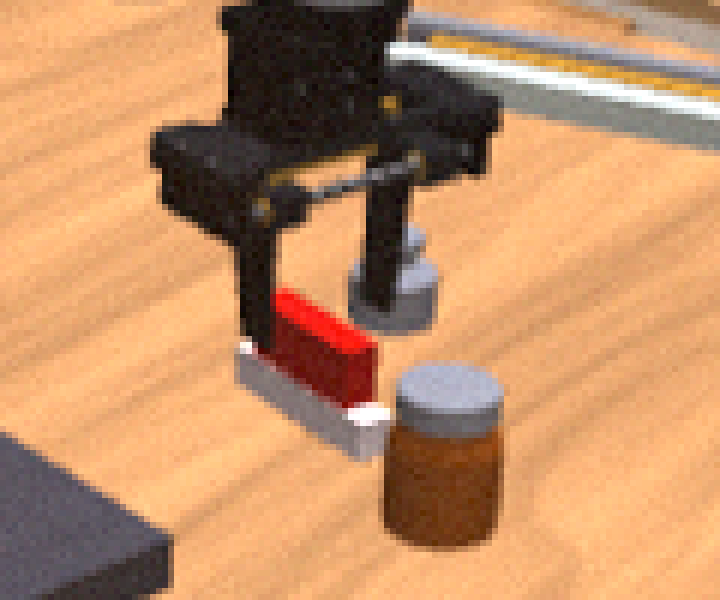

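The tips measure z≈56 against a reported 20.5, so the offset is about 36 mm in height with little sideways. I'll descend another 27 mm and close.

```bash
python3 -m inch '[0,0.014,0,0,0,0,-1, 0,0.013,0,0,0,0,-1, 0,0,0,0,0,0,-1, 0,0,0,0,0,0,1, 0,0,0,0,0,0,1, 0,0,0,0,0,0,1, 0,0,0,0,0,0,1, 0,0,0,0,0,0,1, 0,0,0,0,0,0,1, 0,0,0,0,0,0,1]';  python3 -m inch '[0,0,0,0,0,0,1, 0,0,0,0,0,0,1, 0,0,0,0,0,0,1, 0,0,0,0,0,0,1]'
cat > snap.py <<'E'
import sys
from cell import env
from h import *
t=sys.argv[1]
s=env.state(); print(s["t"],s["eef_pos"].round(1),np.degrees(s["tcp_rot"]).round(1),s["opening"].round(3),s["ft_force"].round(1),s["joints"].round(2))
ims=[]
for n,a in zip(("scene","top"),sys.argv[2:]):
    if a=="-": continue
    x,y,w,h=map(int,a.split(","))
    c=env.read_camera(n); np.savez(f"pics/{n}{t}.npz",**c)
    f=min(800//w,600//h)
    cv2.imwrite(f"pics/{n}{t}c.png",np.clip(cv2.resize(c["pixels"][y:y+h,x:x+w],None,fx=f,fy=f,interpolation=0)*1.5,0,255).astype(np.uint8))
E
python3 snap.py 4 330,110,120,100 -
```

```text
t: 5.55
eef_pos: [576.0, 326.6, -6.0]
tcp_rot: [-1.571, -0.0, -0.271]
ft_force: [0.6, -1.2, 0.0]
opening: 0.465
t: 5.95
eef_pos: [575.9, 326.6, -6.0]
tcp_rot: [-1.571, -0.0, -0.271]
ft_force: [-0.3, 0.6, -0.8]
opening: 0.228Traceback (most recent call last):
  File "snap.py", line 5, in <module>
    s=env.state(); print(s["t"],s["eef_pos"].round(1),np.degrees(s["tcp_rot"]).round(1),s["opening"].round(3),s["ft_force"].round(1),s["joints"].round(2))
                                                                                        ^^^^^^^^^^^^^^^^^^
AttributeError: 'float' object has no attribute 'round'
```

Opening 0.228 × 95 ≈ 21.7 mm, so the scraper is gripped, and its foot z equals reported z + 6. I'll lift, turn to the plate yaw, and carry it to the far side of the chips.

```bash
sed -i 's/s\["opening"\].round(3)/round(s["opening"],3)/' snap.py
python3 -m inch '[0,-0.02,0,0,0,0,1, 0,-0.04,0,0,0,0,1, 0,0,0,0,-5,0,1, 0.008,0,-0.035,0,0,0,1, 0,0,-0.035,0,0,0,1, 0,0,-0.035,0,0,0,1, 0,0,-0.035,0,0,0,1, 0,0,-0.034,0,0,0,1, 0,0,-0.034,0,0,0,1, 0,0,0,0,0,0,1]'; python3 snap.py 4 280,140,130,100 250,180,150,100; python3 st.py
```

```text
t: 6.95
eef_pos: [545.1, 117.6, 54.0]
tcp_rot: [-1.571, 0.001, -0.186]
ft_force: [0.8, 0.5, -1.4]
opening: 0.228
6.95 [545.1 117.6  54. ] [-90.    0.1 -10.7] 0.228 [ 0.8  0.5 -1.4] [ 0.09  0.55  1.85 -0.    0.74 -1.29]
t 7.05
joints [ 0.098  0.555  1.845  0.     0.741 -1.288]
eef_pos [546.033 120.145  54.055]
tcp_rot [-8.998e+01 -1.000e-02 -1.060e+01]
ft_force [ 1.142 -0.887 -0.858]
opening 0.228
```

View pics/scene4c.png

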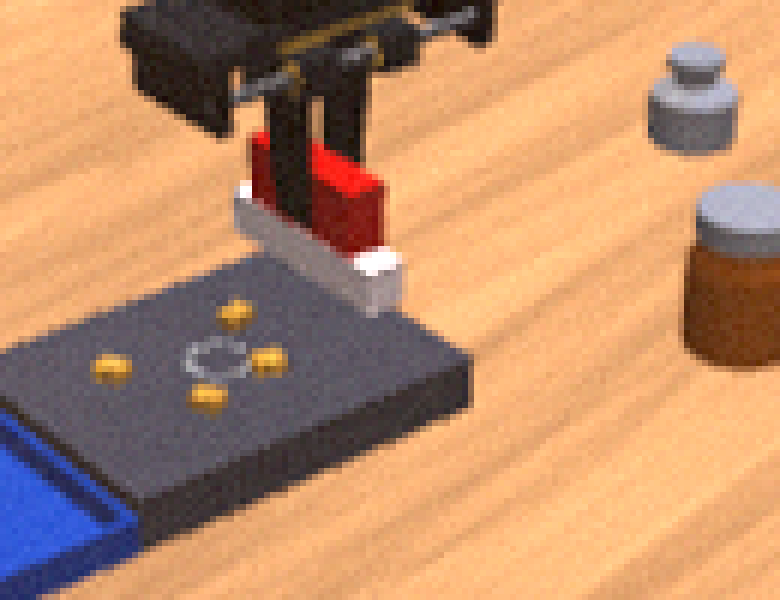

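View pics/top4c.png

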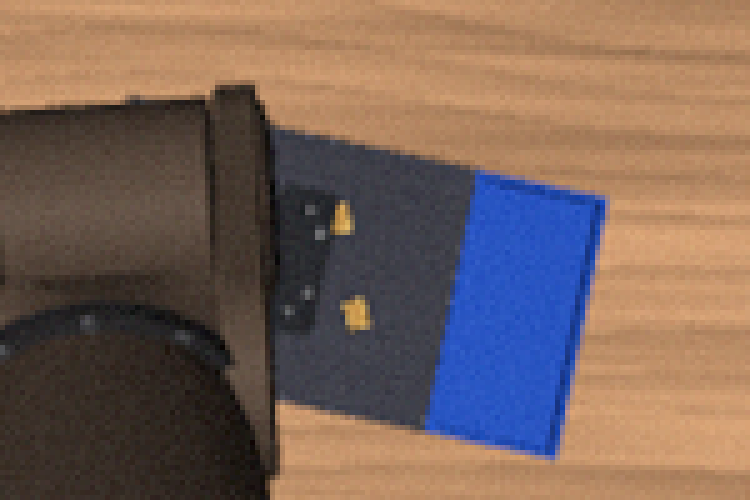

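The scraper is held upright at the +y end of the plate, with all four chips on its tray side. I'll lower to 1 mm above the plate.

```bash
python3 -m inch '[0,0.015,0,0,0,0,1, 0,0.014,0,0,0,0,1, 0,0,0,0,0,0,1, 0,0,0,0,0,0,1]'; python3 -m inch '[0,0,-0.012,0,0,0,1, 0,0,-0.012,0,0,0,1, 0,0,-0.012,0,0,0,1, 0,0,-0.012,0,0,0,1, 0,0,-0.012,0,0,0,1, 0,0,-0.012,0,0,0,1, 0,0,0,0,0,0,1]'; python3 snap.py 5 240,140,130,100 -
```

```text
t: 7.45
eef_pos: [545.9, 121.5, 24.8]
tcp_rot: [-1.571, 0.0, -0.182]
ft_force: [-0.8, 0.4, -0.1]
opening: 0.231
t: 8.15
eef_pos: [532.5, 48.3, 25.0]
tcp_rot: [-1.571, 0.0, -0.185]
ft_force: [0.3, 0.9, -1.8]
opening: 0.229
8.15 [532.5  48.3  25. ] [-90.    0.  -10.6] 0.229 [ 0.3  0.9 -1.8] [-0.03  0.58  1.92 -0.    0.64 -1.42]
```

View pics/scene5c.png

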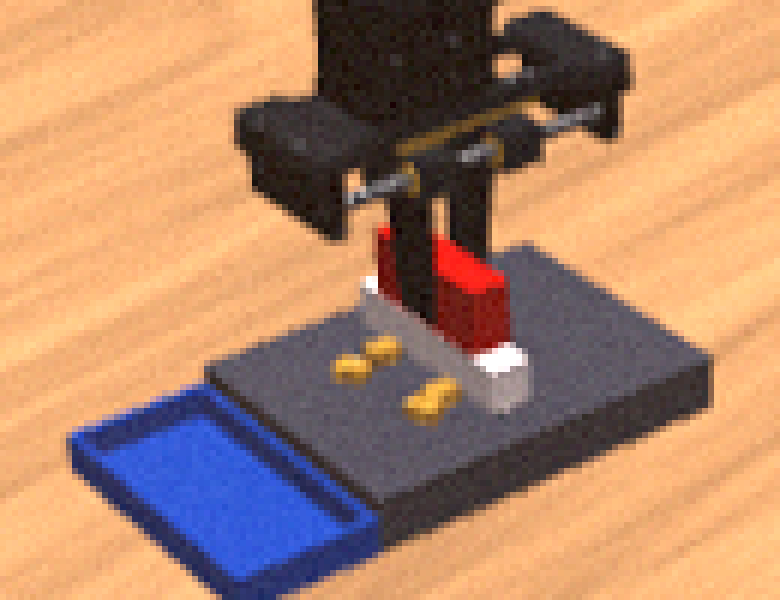

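The blade is pushing all four chips, and the gripper is well clear of them. I'll push on over the edge, slowly at the end.

```bash
python3 -m inch '[0,0,-0.012,0,0,0,1, 0,0,-0.012,0,0,0,1, 0,0,-0.012,0,0,0,1, 0,0,-0.012,0,0,0,1, 0,0,-0.008,0,0,0,1, 0,0,-0.008,0,0,0,1, 0,0,-0.008,0,0,0,1, 0,0,-0.008,0,0,0,1,0,0,-0.008,0,0,0,1,0,0,-0.003,0,0,0,1]'; python3 -m inch '[0,0,0,0,0,0,1, 0,0,0,0,0,0,1]'; python3 snap.py 6 220,140,130,100 -
```

```text
t: 9.2
eef_pos: [516.0, -40.4, 24.9]
tcp_rot: [-1.571, -0.0, -0.184]
ft_force: [0.7, 0.3, -0.8]
opening: 0.228
t: 9.4
eef_pos: [516.2, -39.6, 24.9]
tcp_rot: [-1.571, -0.0, -0.183]
ft_force: [-0.1, -0.2, -1.1]
opening: 0.228
9.4 [516.2 -39.6  24.9] [-90.   -0.  -10.5] 0.228 [-0.1 -0.2 -1.1] [-0.2   0.56  1.97  0.    0.62 -1.59]
```

View pics/scene6c.png

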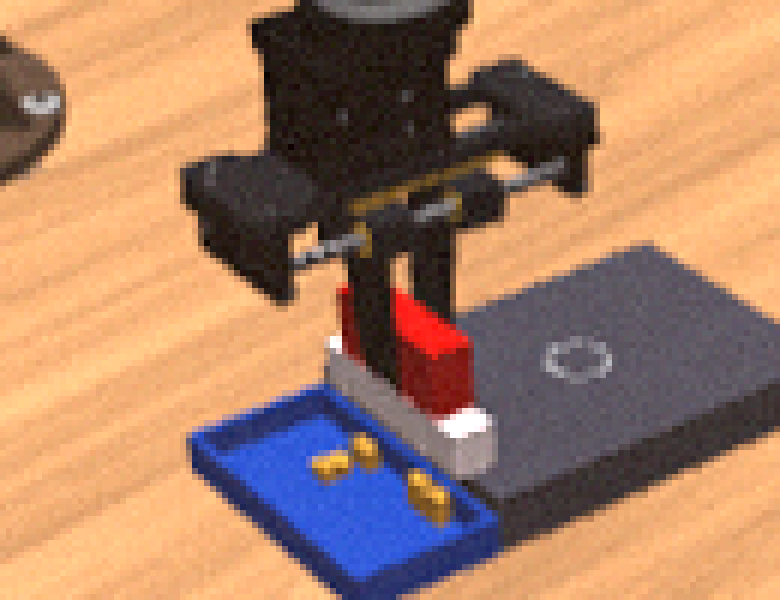

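All four chips are in the tray at about (275–295,215–223). I'll lift the scraper and carry it back over the plate to the bench on the left.

```bash
python3 -m inch '[0,-0.015,0.002,0,0,0,1, 0,-0.02,0.01,0,0,0,1, 0,0,0.035,0,0,0,1, 0,0,0.035,0,0,0,1, 0,0,0.035,0,0,0,1, 0,0,0.035,0,0,0,1, 0,0,0.035,0,0,0,1, 0,0,0.035,0,0,0,1, 0,0,0.035,0,0,0,1, 0,0,0.035,0,0,0,1]'; python3 -m inch '[0,-0,0.005,0,0,0,1, 0,0,0,0,0,0,1, 0,0.03,0,0,0,0,1, 0,0.02,0,0,0,0,1,0,0.01,0,0,0,0,1, 0,0,0,0,0,0,1, 0,0,0,0,0,0,1]'; python3 snap.py 7 220,120,200,130 250,180,150,100
```

```text
t: 10.45
eef_pos: [569.2, 249.3, 59.9]
tcp_rot: [-1.571, 0.0, -0.183]
ft_force: [-0.2, -0.1, -1.5]
opening: 0.229
t: 11.15
eef_pos: [570.7, 252.0, 0.6]
tcp_rot: [-1.571, -0.0, -0.184]
ft_force: [-0.5, 0.5, -0.6]
opening: 0.232
11.15 [570.7 252.    0.6] [-90.   -0.  -10.5] 0.232 [-0.5  0.5 -0.6] [ 0.31  0.7   1.71  0.    0.73 -1.08]
```

View pics/scene7c.png

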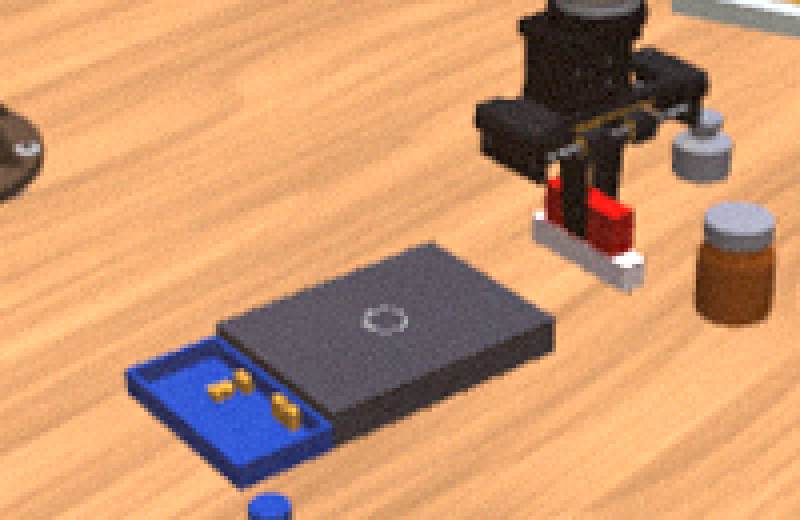

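View pics/top7c.png

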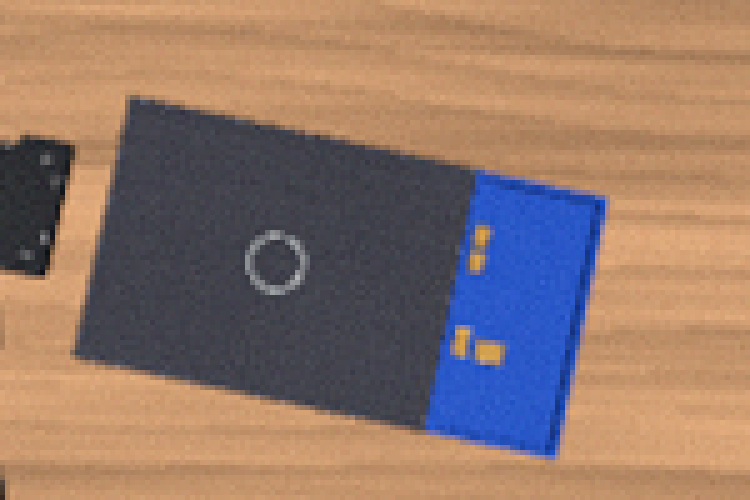

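Both views show the plate clear, the four chips in the tray, and the scraper just above clear bench. I'll set it down and release.

```bash
python3 -m inch '[0,0.003,0,0,0,0,1, 0,0.003,0,0,0,0,1, 0,0,0,0,0,0,1, 0,0,0,0,0,0,0, 0,0,0,0,0,0,0, 0,0,0,0,0,0,0, 0,0,0,0,0,0,0, 0,0,0,0,0,0,0]'; python3 st.py
```

```text
t: 12.05
eef_pos: [570.4, 252.4, -6.0]
tcp_rot: [-1.571, -0.0, -0.183]
ft_force: [-0.4, 0.0, -0.9]
opening: 0.499
t 12.05
joints [ 0.311  0.711  1.715  0.     0.716 -1.077]
eef_pos [570.355 252.38   -5.984]
tcp_rot [-8.999e+01 -1.000e-02 -1.051e+01]
ft_force [-0.408  0.025 -0.923]
opening 0.499
```

```bash
python3 -m inch '[0,-0.02,0,0,0,0,0, 0,-0.04,0,0,0,0,0, 0,-0.04,0,0,0,0,-1, 0,-0.04,0,0,0,0,-1, 0,-0.04,0,0,0,0,-1, 0,0,0,0,8,0,-1, 0,0,0,0,8,0,-1, 0,0,0,0,8,0,-1, 0,0,0,0,8,0,-1, 0,0,0,0,8,0,-1]'; python3 -m inch '[0,0,0,0,8,0,-1, 0,0,0,0,8,0,-1, 0,0,0,0,8,0,-1, 0,0,0,0,8,0,-1, 0,0,0,0,7.5,0,-1, 0.03,0,0,0,0,0,-1, 0.045,0,0,0,0,0,-1, 0.045,0,0,0,0,0,-1, 0.045,0,0,0,0,0,-1, 0.045,0,0,0,0,0,-1]';python3 snap.py 8 330,110,120,100 180,160,150,100
```

```text
t: 13.05
eef_pos: [570.2, 252.3, 174.0]
tcp_rot: [-1.571, 0.0, -0.887]
ft_force: [0.5, -0.2, 0.9]
opening: 0.995
t: 14.05
eef_pos: [570.0, 40.7, 174.1]
tcp_rot: [-1.571, 0.0, -1.571]
ft_force: [1.1, 0.3, -0.4]
opening: 1.002
14.05 [570.   40.7 174.1] [-90.   0. -90.] 1.002 [ 1.1  0.3 -0.4] [-0.04  0.42  1.7   0.    1.03 -0.04]
```

View pics/scene8c.png

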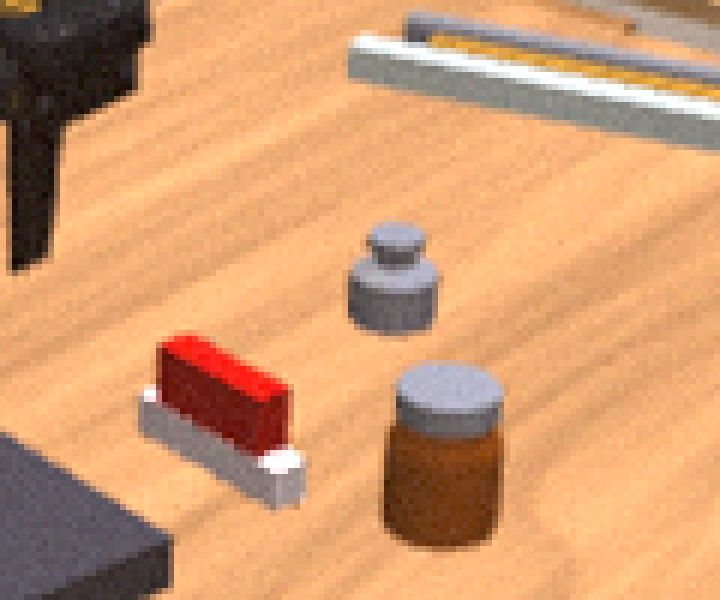

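The scraper stands upright on the bench at (365,180). Moving over the lamp.

```bash
python3 -m inch '[0.045,0,0,0,0,0,-1, 0.045,0,0,0,0,0,-1, 0.045,0,0,0,0,0,-1, 0.045,0,0,0,0,0,-1, 0.045,0,0,0,0,0,-1, 0.045,0,0,0,0,0,-1, 0.045,0,0,0,0,0,-1, 0.045,0,0,0,0,0,-1, 0.022,0,0.002,0,0,0,-1, 0,0,0,0,0,0,-1]';python3 -m inch '[0,0,0,0,0,0,-1]';python3 snap.py 9 140,150,150,150 400,170,120,100
python3 - <<'E'
from h import *
c=load("scene9"); P=cloud(c); Z=P.reshape(-1,3); p=np.array([572,-340,0])
L=Z-p
for s in(-1,1):
    m=(abs(L[:,1])<18)&(s*L[:,0]>38)&(s*L[:,0]<75)&(Z[:,2]>150)&(Z[:,2]<270); q=Z[m]
    print(s,m.sum(),np.sort(q[:,2])[:10].round(0),q.mean(0) if m.sum() else 0)
print(proj(c,[572.5-54,-340,210]),proj(c,[572.5+54,-340,210]))
E
```

```text
t: 15.15
eef_pos: [572.1, -342.1, 173.3]
tcp_rot: [-1.571, -0.0, -1.574]
ft_force: [-0.1, -0.3, -0.3]
opening: 0.998
t: 15.25
eef_pos: [572.2, -339.1, 173.5]
tcp_rot: [-1.571, 0.001, -1.571]
ft_force: [-0.0, 0.8, 0.1]
opening: 0.998
15.25 [ 572.2 -339.1  173.5] [-90.   0. -90.] 0.998 [-0.   0.8  0.1] [-0.63  0.55  1.46  0.    1.13 -0.63]
-1 263 [208. 210. 210. 210. 212. 212. 212. 212. 212. 212.] [ 523.67162859 -343.02471582  239.75258505]
1 274 [211. 211. 211. 212. 212. 212. 212. 213. 213. 213.] [ 627.88867005 -342.74207124  241.93725637]
[186.84178305 198.25716385] [216.56664739 215.97937335]
```

View pics/scene9c.png

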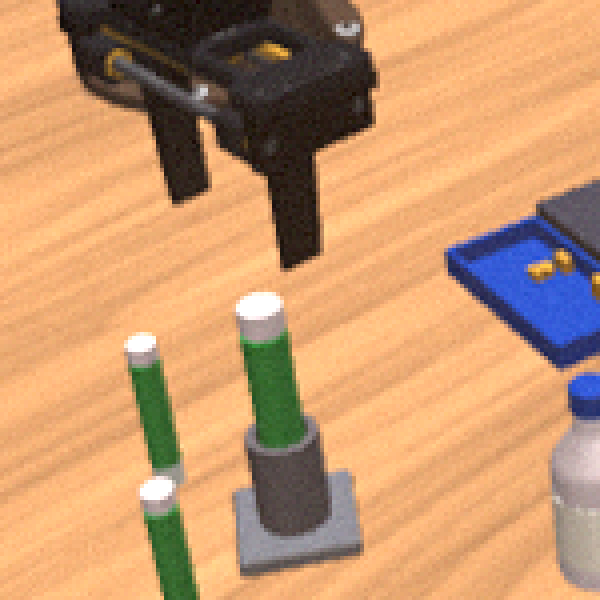

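View pics/top9c.png

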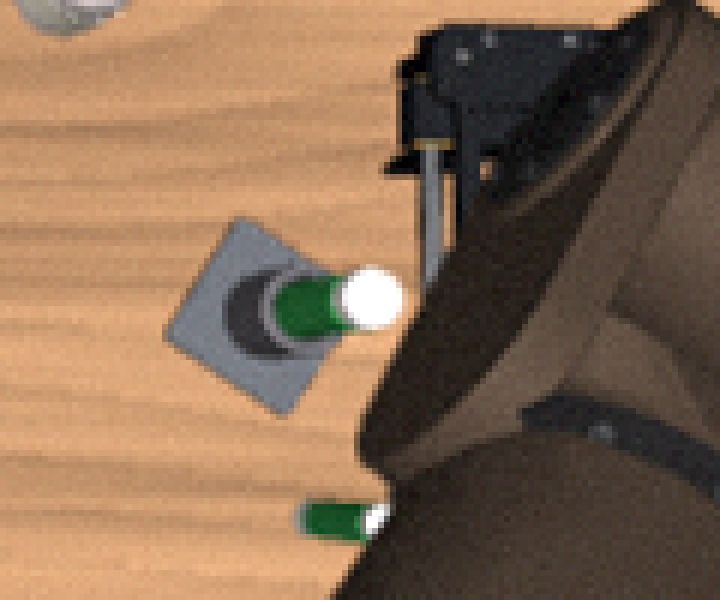

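Run:
```python
from h import *
for n in("scene9","top9","scene0","top0"):
    c=load(n); P=cloud(c).reshape(-1,3); px=c["pixels"].reshape(-1,3).astype(int)
    near=(abs(P[:,0]-572)<25)&(abs(P[:,1]+340)<25)
    m=near&(P[:,2]>158)&(P[:,2]<172)&(px.min(-1)>130); q=P[m]
    print(n,"cap",m.sum(),q.mean(0).round(1),(q.min(0)+q.max(0))[:2]/2, q[:,2].max())
    o=-c["R"].T@c["t"]
    for z0,z1 in((82,100),(110,135)):
        g=near&(P[:,2]>z0)&(P[:,2]<z1)&(px[:,1]>px[:,2]+15)&(px[:,1]>px[:,0]+10); q=P[g]
        if len(q):
            x=q.mean(0); d=(x-o)[:2]; d/=np.linalg.norm(d); print("  green",z0,g.sum(),x.round(1),"axis",(x[:2]+d*13*0.79).round(1))
```

```text
scene9 cap 53 [ 575.5 -342.2  161.6] [ 574.28814734 -340.77892953] 164.08977166747655
  green 82 71 [ 582.7 -347.    90.8] axis [ 573.8 -341.9]
  green 110 101 [ 582.8 -347.4  122.5] axis [ 573.9 -342.2]
top9 cap 67 [ 570.8 -338.   161. ] [ 571.28095528 -338.34223838] 163.96419949124262
  green 82 16 [ 569.9 -327.4   91.8] axis [ 571.8 -337.5]
  green 110 28 [ 569.6 -328.2  123.4] axis [ 571.5 -338.3]
scene0 cap 51 [ 574.4 -342.   161.3] [ 573.53676039 -341.53401101] 163.26853945820773
  green 82 68 [ 582.7 -347.    90.9] axis [ 573.7 -341.9]
  green 110 100 [ 582.8 -347.6  122.7] axis [ 573.9 -342.5]
top0 cap 63 [ 571.4 -338.5  160.8] [ 571.40552278 -338.75890845] 165.0508004030249
  green 82 17 [ 568.5 -328.    92.5] axis [ 570.4 -338.1]
  green 110 29 [ 569.8 -327.9  122.3] axis [ 571.7 -338. ]
```

The fingers line up with the lamp: its axis is at about (572.7,−340), the mean of two cameras that differ by about 4 mm. I'll descend around the lamp to tip height ≈98 mm and close.

```bash
python3 -m inch '[0,0.03,0,0,0,0,-1, 0,0.03,0,0,0,0,-1, 0,0.03,0,0,0,0,-1, 0,0.022,0,0,0,0,-1, 0,0,0,0,0,0,-1, 0,0,0,0,0,0,0.3, 0,0,0,0,0,0,1, 0,0,0,0,0,0,1, 0,0,0,0,0,0,1, 0,0,0,0,0,0,1]';python3 -m inch '[0,0,0,0,0,0,1,0,0,0,0,0,0,1,0,0,0,0,0,0,1,0,0,0,0,0,0,1,0,0,0,0,0,0,1]';python3 snap.py 10 140,150,150,150 -
```

```text
t: 16.35
eef_pos: [572.4, -339.7, 62.5]
tcp_rot: [-1.57, -0.0, -1.571]
ft_force: [-0.2, 0.4, 0.2]
opening: 0.636
t: 16.85
eef_pos: [572.2, -339.6, 61.8]
tcp_rot: [-1.571, 0.0, -1.571]
ft_force: [1.3, 0.5, -1.2]
opening: 0.268
16.85 [ 572.2 -339.6   61.8] [-90.   0. -90.] 0.268 [ 1.3  0.5 -1.2] [-0.63  0.67  1.56  0.    0.91 -0.63]
```

View pics/scene10c.png

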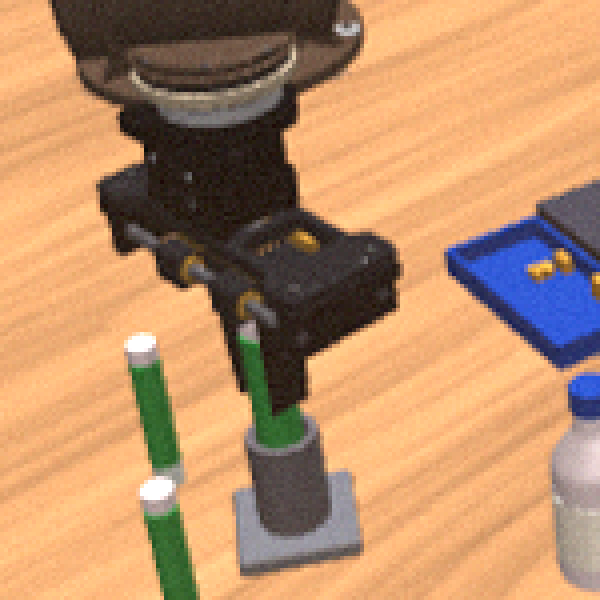

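Opening 0.268 × 95 ≈ 25.5 mm, which matches the 26 mm rod. I'll draw the lamp straight up.

```bash
python3 -m inch '[0,-0.01,0,0,0,0,1, 0,-0.02,0,0,0,0,1, 0,-0.02,0,0,0,0,1, 0,-0.02,0,0,0,0,1, 0,-0.02,0,0,0,0,1, 0,-0.03,0,0,0,0,1, 0,-0.03,0,0,0,0,1, 0,-0.03,0,0,0,0,1, 0,0,0,0,0,0,1, 0,0,0,0,0,0,1]';python3 snap.py 11 140,100,150,150 400,160,120,100
```

```text
t: 17.9
eef_pos: [572.1, -339.6, 242.7]
tcp_rot: [-1.57, -0.001, -1.571]
ft_force: [-0.0, 0.6, -1.7]
opening: 0.27
17.9 [ 572.1 -339.6  242.7] [-89.9  -0.  -90. ] 0.27 [-0.   0.6 -1.7] [-0.63  0.5   1.37  0.    1.28 -0.63]
```

View pics/scene11c.png

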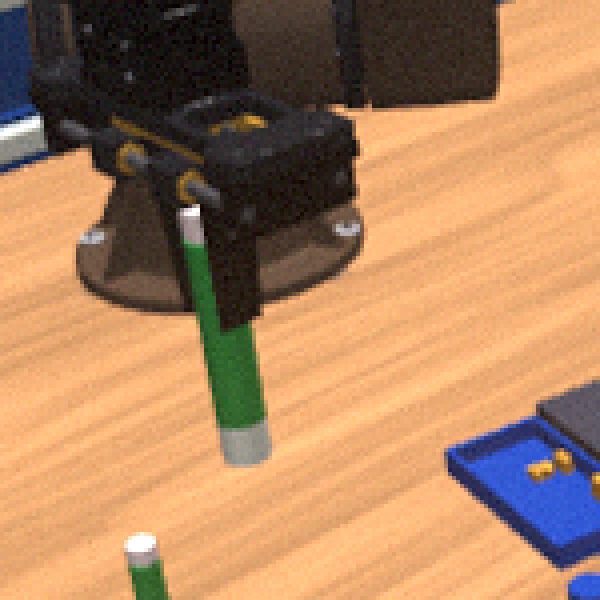

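View pics/top11c.png

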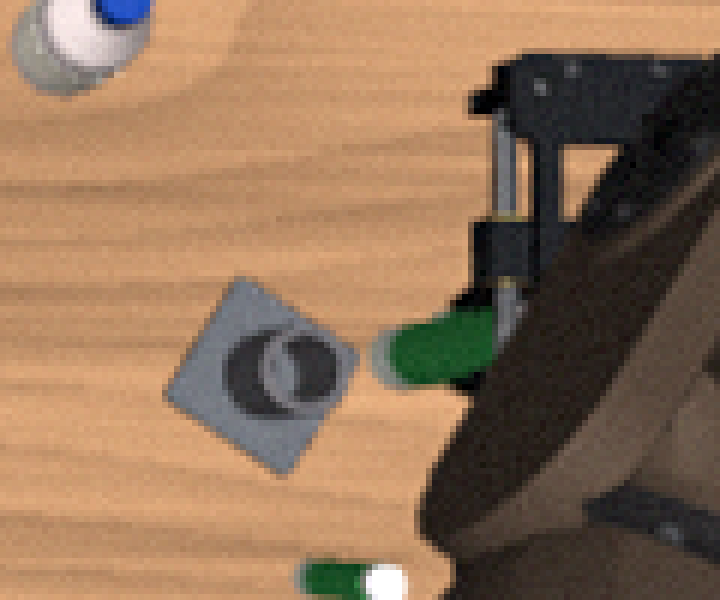

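The lamp is out of the holder (lens end at about (201,214) in the scene view) and appears upright in the jaws. I'll move it toward the plate at height, then tip it.

```bash
python3 -m inch '[-0.02,0,-0.004,0,0,0,1, -0.035,0,-0.005,0,0,0,1, -0.035,0,-0.005,0,0,0,1, -0.035,0,-0.005,0,0,0,1, -0.035,0,-0.005,0,0,0,1, -0.035,0,-0.005,0,0,0,1, -0.03,0,-0.005,0,0,0,1, -0.015,0,-0.005,0,0,0,1, 0,0,0,0,0,0,1]';python3 -m inch '[0,0,0,0,0,3,1, 0,0,0,0,0,6,1, 0,0,0,0,0,6,1, 0,0,0,0,0,6,1, 0,0,0,0,0,6,1, 0,0,0,0,0,6,1, 0,0,0,0,0,6,1, 0,0,0,0,0,6,1, 0,0,0,0,0,0,1, 0,0,0,0,0,0,1]';python3 snap.py 12 200,80,160,150 300,150,150,110
```

```text
t: 18.9
eef_pos: [532.6, -98.2, 241.5]
tcp_rot: [-1.572, 0.0, -1.569]
ft_force: [-0.1, 0.2, -0.4]
opening: 0.269
t: 19.9
eef_pos: [533.3, -100.9, 241.1]
tcp_rot: [-1.572, 0.783, -1.573]
ft_force: [0.2, -0.9, -1.0]
opening: 0.27
19.9 [ 533.3 -100.9  241.1] [-90.1  44.9 -90.1] 0.27 [ 0.2 -0.9 -1. ] [-0.65  0.51  1.6   0.6   1.57 -0.81]
```

View pics/scene12c.png

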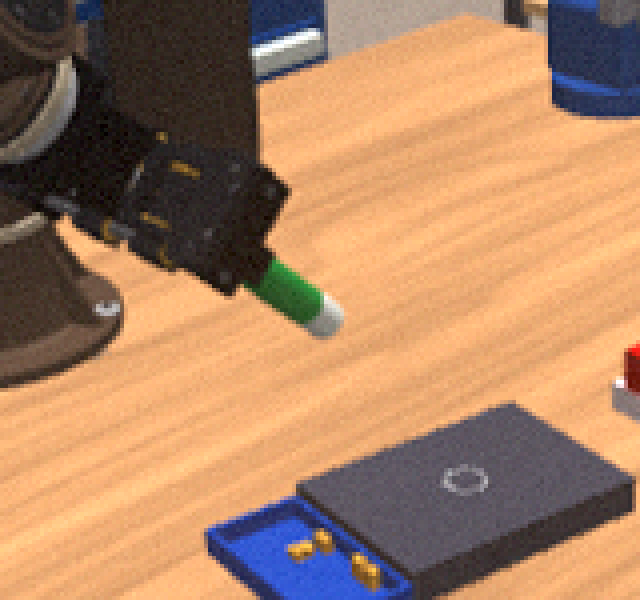

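View pics/top12c.png

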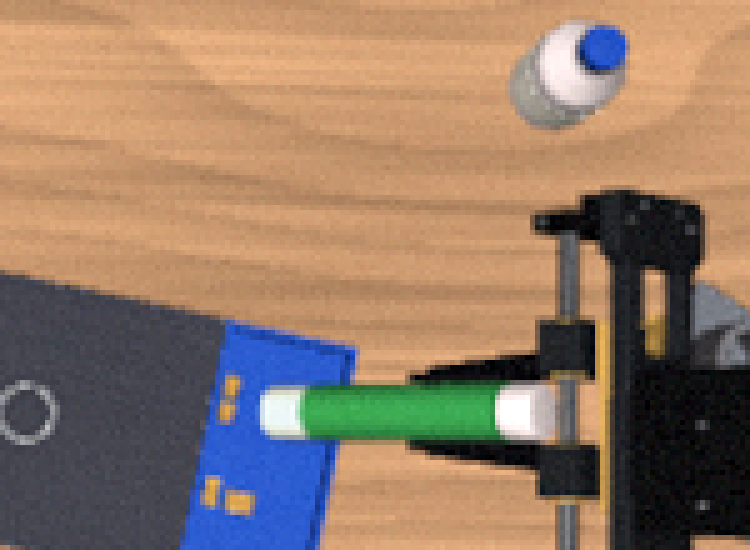

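Run:
```python
from h import *
y=np.array([0,.7067,-.7075])
A=np.array([533.3,-100.9,241.1])+50*y; B=np.array([533.3,-100.9,277.6])+86.3*y
for n,off in(("scene12",(200,80,4)),("top12",(300,150,5))):
    c=load(n)
    for L in(A,B):
        print(n,[((proj(c,p)-off[:2])*off[2]).round(0) for p in(L,L-150*y)])
    P=cloud(c); px=c["pixels"].astype(int); z=P[...,2]
    hsv=cv2.cvtColor(c["pixels"],cv2.COLOR_BGR2HSV)
    box=(abs(P[...,0]-533)<30)&(P[...,1]>-220)&(P[...,1]<20)&(z>150)&(z<345)
    g=box&(hsv[...,0]>45)&(hsv[...,0]<80)&(hsv[...,1]>110)
    n_,lab,st,ce=cv2.connectedComponentsWithStats(g.astype(np.uint8)); i=1+st[1:,4].argmax(); g=lab==i
    Q=P[g]; m=Q.mean(0); u,s,vt=np.linalg.svd(Q-m); d=vt[0]*np.sign(vt[0][1])
    print("green",g.sum(),m.round(1),"dir",d.round(3),"elev",np.degrees(np.arcsin(-d[2])).round(1))
    o=-c["R"].T@c["t"]; r=(m-o); r-=d*(r@d); r/=np.linalg.norm(r); ax=m+r*13*.79
    # lens end: any bright/grey points along axis
    W=box&(np.linalg.norm(np.cross(P-ax,d),axis=-1)<17); t=(P[W]-ax)@d; h,e=np.histogram(t,bins=np.arange(-130,110,5)); 
    print("axis pt",ax.round(1),"t range",np.percentile(t,[0.5,1,50,99,99.5]).round(1)); print("axis at lens end",(ax+d*np.percentile(t,99.5)).round(1), "green t",np.percentile((Q-ax)@d,[1,99]).round(1))
```

```text
scene12 [array([329., 319.]), array([184., 216.])]
scene12 [array([357., 291.]), array([217., 186.])]
green 147 [ 544.  -108.5  244.6] dir [-0.019  0.733 -0.68 ] elev 42.8
axis pt [ 533.8 -107.8  245.6] t range [-147.6 -138.2    8.3   54.1   55. ]
axis at lens end [532.8 -67.4 208.2] green t [-32.3  28.4]
top12 [array([275., 407.]), array([544., 406.])]
top12 [array([223., 405.]), array([490., 404.])]
green 436 [ 531.6 -115.9  271.8] dir [-0.002  0.705 -0.709] elev 45.2
axis pt [ 532.  -123.2  264.6] t range [-67.2 -66.8  -5.2  80.2  81.9]
axis at lens end [531.8 -65.5 206.5] green t [-48.5  55. ]
```

Both views agree with the tool-length-offset model. The lens is at about (532.5,−66,206.5) and the lamp leans 45°. I need about +112 mm along tool y and +38 mm along tool x.

```bash
python3 -m inch '[0.004,0.012,0,0,0,0,1, 0.007,0.02,0,0,0,0,1, 0.007,0.02,0,0,0,0,1, 0.007,0.02,0,0,0,0,1, 0.007,0.02,0,0,0,0,1, 0.004,0.012,0,0,0,0,1, 0.002,0.008,0,0,0,0,1, 0,0,0,0,0,0,1, 0,0,0,0,0,0,1]';python3 snap.py 13 240,120,130,100 260,160,150,110
cat > meas.py <<'E'
import sys
from h import *
t=sys.argv[1]; ring=np.array([533,57,30.])
for n in("scene","top"):
    c=load(n+t); P=cloud(c); z=P[...,2]; hsv=cv2.cvtColor(c["pixels"],cv2.COLOR_BGR2HSV)
    box=(abs(P[...,0]-533)<30)&(P[...,1]>-170)&(P[...,1]<30)&(z>75)&(z<260)
    g=box&(hsv[...,0]>45)&(hsv[...,0]<80)&(hsv[...,1]>110)
    n_,lab,st,ce=cv2.connectedComponentsWithStats(g.astype(np.uint8)); g=lab==1+st[1:,4].argmax()
    Q=P[g]; m=Q.mean(0); d=np.linalg.svd(Q-m)[2][0]; d*=np.sign(d[1])
    o=-c["R"].T@c["t"]; r=(m-o); r-=d*(r@d); r/=np.linalg.norm(r); ax=m+r*13*.79
    W=box&(np.linalg.norm(np.cross(P-ax,d),axis=-1)<17); tt=(P[W]-ax)@d; L=ax+d*np.percentile(tt,99.5)
    s=(30-L[2])/d[2]
    print(n,"dir",d.round(3),"elev",np.degrees(np.arcsin(-d[2])).round(1),"lens",L.round(1),"dist",np.linalg.norm(L-ring).round(1),"hit",(L+d*s).round(1))
E
python3 meas.py 13
```

```text
t: 20.9
eef_pos: [533.5, -47.4, 136.3]
tcp_rot: [-1.57, 0.785, -1.57]
ft_force: [0.8, -0.4, -0.3]
opening: 0.268
20.9 [533.5 -47.4 136.3] [-89.9  45.  -89.9] 0.268 [ 0.8 -0.4 -0.3] [-0.57  0.61  1.76  0.66  1.33 -0.92]
scene dir [-0.037  0.733 -0.68 ] elev 42.8 lens [532.3 -13.4 102.8] dist 101.3 hit [528.3  65.1  30. ]
top dir [ 0.002  0.703 -0.711] elev 45.3 lens [532.4 -13.4 101.5] dist 100.4 hit [532.6  57.4  30. ]
```

View pics/scene13c.png

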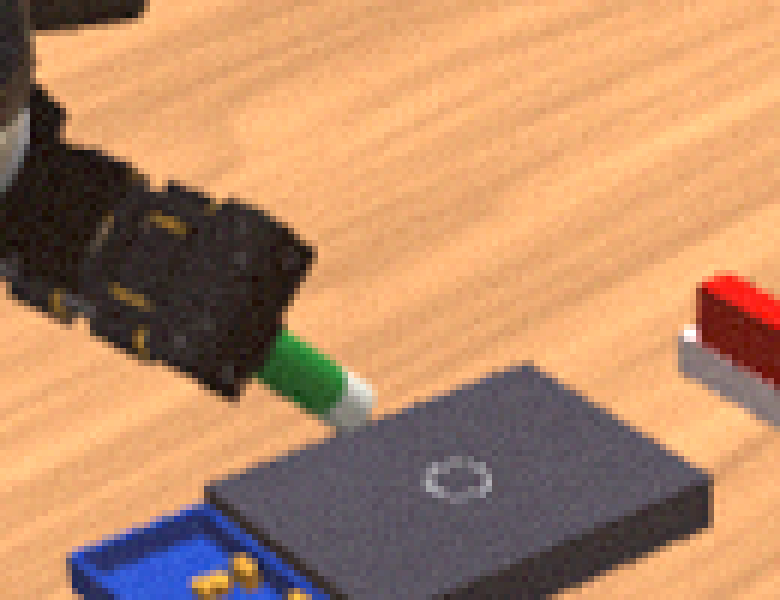

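View pics/top13c.png

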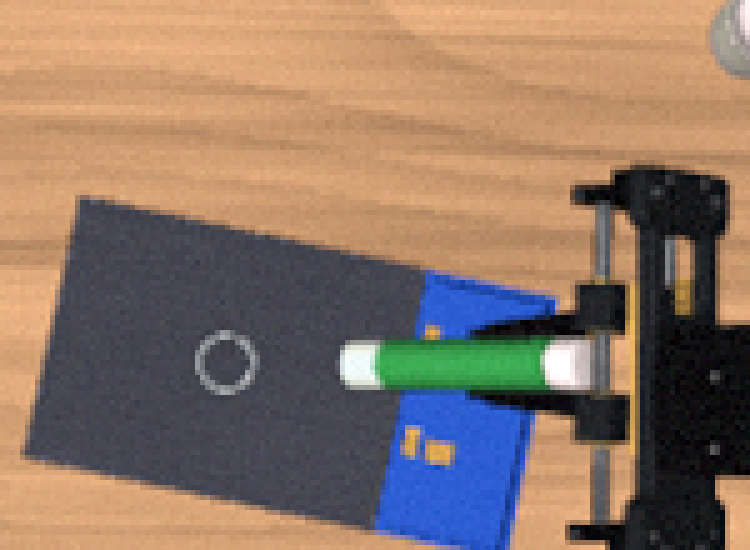

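The top view has the lens 100 mm from the ring and the beam hitting it. The scene view's depth-based direction differs by 2°, so I'll check it with edge lines in the image plane.

Run:
```python
from h import *
ring=np.array([533,57,30.])
for n in("scene13","top13"):
    c=load(n); hsv=cv2.cvtColor(c["pixels"],cv2.COLOR_BGR2HSV)
    L=ring+100*np.array([0,-.7071,.7071]); p0=proj(c,L); p1=proj(c,L-60*np.array([0,.7071,-.7071])); r=proj(c,ring)
    e=(p0-p1)/np.linalg.norm(p0-p1); nrm=np.array([-e[1],e[0]])
    v,u=np.mgrid[0:400,0:640]; S=np.stack([u,v],-1)-p0; a=S@e; b=S@nrm
    g=(hsv[...,0]>45)&(hsv[...,0]<80)&(hsv[...,1]>100)&(abs(b)<15)
    print(n,"lens px",p0.round(1),"dir",e.round(3))
    A=[];M=[]
    for k in np.arange(-60,0,2.0):
        m=g&(a>=k)&(a<k+2)
        if m.sum()>=6: A.append(k+1);M.append((b[m].min()+b[m].max())/2); 
    A=np.array(A);M=np.array(M); f=np.polyfit(A,M,1); print("green a",A.min(),A.max(),"slope deg",np.degrees(np.arctan(f[0])).round(2),"offset at lens px",f[1].round(2),"at ring px",np.polyval(f,(r-p0)@e).round(2), M.round(1))
```

```text
scene13 lens px [298.3 187.4] dir [0.838 0.545]
green a -17.0 -5.0 slope deg 1.58 offset at lens px 0.22 at ring px 0.81 [-0.7  0.1  0.1  0.1 -0.2  0.1 -0.1]
top13 lens px [331.2 232.1] dir [-1.     0.001]
green a -37.0 -5.0 slope deg -0.5 offset at lens px -0.52 at ring px -0.75 [ 0.1  0.1  0.1 -0.9 -0.4 -0.4 -0.4 -0.4 -0.4 -0.4 -0.4 -0.4 -0.4 -0.4
 -0.4 -0.4 -0.4]
```

In both images the lamp axis falls within 1 px of the line to the ring. I'll take one full look before handing in.

```bash
python3 -m inch '[0,0,0,0,0,0,1,0,0,0,0,0,0,1,0,0,0,0,0,0,1,0,0,0,0,0,0,1,0,0,0,0,0,0,1]'; python3 snap.py 14 0,0,640,400 0,0,640,400; python3 meas.py 14
python3 - <<'E'
from h import *
a=load("scene0")["pixels"].astype(int); b=load("scene14")["pixels"].astype(int)
for nm,X in(("jar",(688,279,40)),("weight",(537,452,27)),("bottle",(723,-236,60)),("small1",(595,-428,60)),("small2",(476,-360,60))):
    u,v=proj(load("scene0"),X).round().astype(int); print(nm,np.abs(a-b)[v-12:v+12,u-12:u+12].mean().round(1))
E
```

```text
t: 21.5
eef_pos: [533.2, -47.3, 135.9]
tcp_rot: [-1.571, 0.785, -1.571]
ft_force: [-0.0, 1.2, -0.8]
opening: 0.268
21.5 [533.2 -47.3 135.9] [-90.  45. -90.] 0.268 [-0.   1.2 -0.8] [-0.57  0.61  1.76  0.66  1.33 -0.92]
scene dir [-0.054  0.701 -0.711] elev 45.3 lens [531.1 -13.8 100.9] dist 100.2 hit [525.7  56.1  30. ]
top dir [ 0.005  0.714 -0.701] elev 44.5 lens [532.  -11.7 101.1] dist 98.9 hit [532.5  60.7  30. ]
jar 7.4
weight 9.1
bottle 5.6
small1 5.2
small2 4.9
```

View pics/scene14c.png

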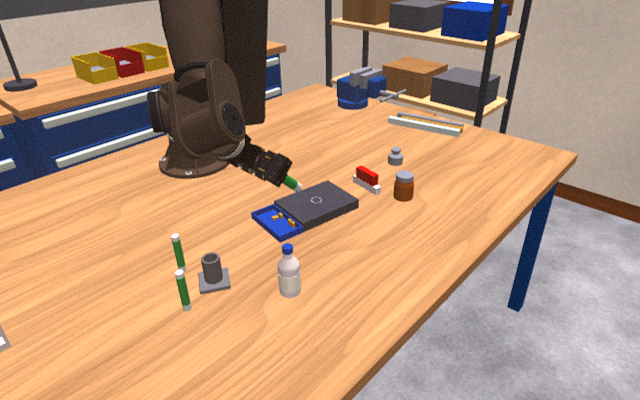

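View pics/top14c.png

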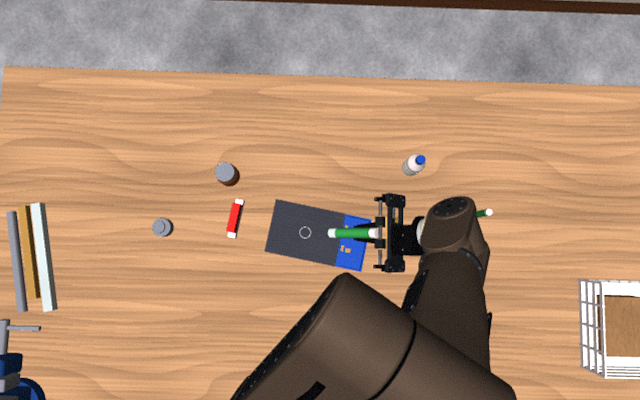

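The lamp is held at (335,233) in the top view, pointing at the ring at (305,233). The chips are in the tray, the scraper stands on the bench at (235,218), the holder is empty, and the jar, weight, bottle and look-alikes are where they started. Handing in.

```bash
python3 -c "
from cell import env
print(env.job_done())"; python3 st.py
```

```text
the job is handed in; nothing more can be done
None
the job is handed in; nothing more can be done
```

The job is handed in, at about 21.6 s of the 61 s allowed. All four chips are in the tray, the scraper is standing on the bench left of the plate, and the arm is holding the lamp aimed at the ring.

- **Chips and scraper:** I pushed the four chips off the plate with the blade held about 1 mm above it. The gripper stayed clear of the chips in every picture I took. Both cameras showed all four chips in the tray afterwards.
- **Lamp:** I drew the largest lamp straight up out of the holder and tipped it to 45°. My last checks put the lens 99–100 mm from the ring and the lean at 44.5–45.3°. The lamp's axis falls within 1 px of the line to the ring in both images. The wrist force was about 1 N, and the pictures show the lamp touching nothing else.
- **Bystanders:** the jar, bottle, weight and look-alike lamps are where they started.

**Disagreements:**
- **Fingertip height:** the real fingertips sit about 36 mm short of the reported tool point. My first scraper grasp therefore closed on air just above it. The cameras showed the offset, and I corrected for it from then on.
- **Camera mismatch:** the two cameras disagreed by 2.5 mm in x and 4 mm in y on the lamp's starting position.
- **Beam hit point:** the depth-based hit points in the last measurement were noisier than the image check: one was 7 mm off the ring's centre, the other 4 mm.

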